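Zero a dial depth gauge and sweep it along a V-joint seam

TASK

Check the V-joint between the two boards with the dial depth gauge. First, while it stands on its steel setting plate, turn its bezel until the red zero mark is at the needle and let go; then take the gauge by its rubber grips, set it gently and squarely across the seam at the left pencil line and, with its base flat on the boards and its stylus in the V-groove, draw it slowly (about 3 cm a second) and without lifting along the seam to the right pencil line. Finally lift it off and set it back gently, lengthwise on the middle of the setting plate, upright and still zeroed, without disturbing the other tools.

Things in the scene. Friction and masses are not known exactly. Their poses are not given: they have to be found in the camera images.
- gauge: Dial depth gauge, about 350 g, loose, 58 mm tall. Origin: centre of its underside, z up. Steel base bar 90 mm along its x, 30 mm along y, 10 mm high, with a 15 mm high step 30 mm to either side of the middle. Above it a round grey housing with two grips, and the face-up dial on top. Spring stylus under the middle. As it starts, x points roughly away from the robot.
- gauge_grip (a point): Point on the gauge's middle axis, 29 mm above its underside, between the two flat black rubber grips of the housing, which face gauge +x and -x: 56 mm over the grips, each 24 mm wide along y, from 16 to 42 mm above the underside. They stand 3 mm further out than the bezel.
- bezel_centre (a point): Point on the gauge's middle axis, 51 mm above its underside, in the middle of the round steel bezel: 49.6 mm in diameter, from 44.5 to 58 mm above the underside.
- gauge_bezel (a joint): Angle (rad) of bezel and white dial face about the gauge's z, counter-clockwise from above positive; 0 when the red zero mark is at gauge +x, where the black needle points while the gauge stands on a flat surface. Stays where left (friction 0.012 N m), free 2.9 rad either way. Starts between 0.5 and 1.25: turn it clockwise. 50 divisions of 0.126 rad.
- stylus_tip (a point): Lowest point of the spring stylus (steel ball 4 mm in diameter) on the gauge's middle axis. Level with the underside of the base on a flat surface, up to 6 mm below it in the air, about 4.4 mm below it in the middle of the groove; the spring pushes with about 1 N. The needle turns once per 10 mm.
- setting_plate: Ground steel plate on rubber feet, fixed, 140 mm along its x, 80 mm along its y, top at z = 12 mm. Origin: centre of the underside. The gauge starts on it, near the middle and roughly in line with it.
- panel: Two wooden boards of different tone joined edge to edge, fixed to the bench, together 180 mm along x and 220 mm along y, 22 mm thick. Origin: centre of the underside. The seam between them runs along y through the middle: a V-groove 10 mm wide and 5 mm deep with 45 degree flanks.
- seam (a point): Middle of the seam, level with the top of the boards; axes as the panel's: y along the seam towards the left end, x across it, z up.
- seam_start (a point): On the seam at the left pencil line (70 mm along +y from the middle), level with the top of the boards: start of the sweep.
- seam_end (a point): On the seam at the right pencil line (70 mm along -y from the middle), level with the top of the boards: end of the sweep.
- try_square: Try square, 125x226x19 mm, lying behind the panel; bystander.
- pencil: Red flat carpenter pencil, 174 mm long, lying to the right; bystander.
- masking_tape: Roll of masking tape, 112 mm across, 36 mm high, lying to the right; bystander.

How it is judged:
On the way, in this order (a step that is already met when the one before it is completed fails the run):
1. the bezel is turned so that its zero mark is at the needle (within one division, 0.12 rad), and let go, the gauge standing on the plate (value of joint gauge_bezel between -0.12 and 0.12 rad and x of gauge in the frame of setting_plate between -0.025 and 0.025 m and y of gauge in the frame of setting_plate between -0.025 and 0.025 m and z of gauge in the frame of setting_plate between 0.0095 and 0.0145 m and angle between gauge's own z axis and vertical below 0.06 rad and angle between the x axis of gauge and the x axis of setting_plate, either way round below 0.4 rad and contact force between the fingers and gauge below 0.05 N), for 0.2 s.
2. held gauge at the left pencil line (within 8 mm), base flat on the boards (2 mm), square to the seam (0.25 rad), stylus in the groove within 4 mm of its middle, 1 mm deep or more (x of stylus_tip in the frame of seam between -0.004 and 0.004 m and z of stylus_tip in the frame of seam below -0.001 m and z of gauge in the frame of seam between -0.002 and 0.002 m and angle between gauge's own z axis and vertical below 0.06 rad and angle between the x axis of gauge and the x axis of seam, either way round below 0.25 rad and contact force between gauge and panel above 0.2 N and contact force between the fingers and gauge above 0.5 N and y of stylus_tip in the frame of seam between 0.062 and 0.078 m), for 0.1 s.
3. held gauge a quarter of the way along (within 8 mm), base flat on the boards (2 mm), square to the seam (0.25 rad), stylus in the groove within 4 mm of its middle, 1 mm deep or more (x of stylus_tip in the frame of seam between -0.004 and 0.004 m and z of stylus_tip in the frame of seam below -0.001 m and z of gauge in the frame of seam between -0.002 and 0.002 m and angle between gauge's own z axis and vertical below 0.06 rad and angle between the x axis of gauge and the x axis of seam, either way round below 0.25 rad and contact force between gauge and panel above 0.2 N and contact force between the fingers and gauge above 0.5 N and y of stylus_tip in the frame of seam between 0.027 and 0.043 m), for 0.1 s.
4. held gauge at the middle (within 8 mm), base flat on the boards (2 mm), square to the seam (0.25 rad), stylus in the groove within 4 mm of its middle, 1 mm deep or more (x of stylus_tip in the frame of seam between -0.004 and 0.004 m and z of stylus_tip in the frame of seam below -0.001 m and z of gauge in the frame of seam between -0.002 and 0.002 m and angle between gauge's own z axis and vertical below 0.06 rad and angle between the x axis of gauge and the x axis of seam, either way round below 0.25 rad and contact force between gauge and panel above 0.2 N and contact force between the fingers and gauge above 0.5 N and y of stylus_tip in the frame of seam between -0.008 and 0.008 m), for 0.1 s.
5. held gauge three quarters of the way along (within 8 mm), base flat on the boards (2 mm), square to the seam (0.25 rad), stylus in the groove within 4 mm of its middle, 1 mm deep or more (x of stylus_tip in the frame of seam between -0.004 and 0.004 m and z of stylus_tip in the frame of seam below -0.001 m and z of gauge in the frame of seam between -0.002 and 0.002 m and angle between gauge's own z axis and vertical below 0.06 rad and angle between the x axis of gauge and the x axis of seam, either way round below 0.25 rad and contact force between gauge and panel above 0.2 N and contact force between the fingers and gauge above 0.5 N and y of stylus_tip in the frame of seam between -0.043 and -0.027 m), for 0.1 s.
6. held gauge at the right pencil line (within 8 mm), base flat on the boards (2 mm), square to the seam (0.25 rad), stylus in the groove within 4 mm of its middle, 1 mm deep or more (x of stylus_tip in the frame of seam between -0.004 and 0.004 m and z of stylus_tip in the frame of seam below -0.001 m and z of gauge in the frame of seam between -0.002 and 0.002 m and angle between gauge's own z axis and vertical below 0.06 rad and angle between the x axis of gauge and the x axis of seam, either way round below 0.25 rad and contact force between gauge and panel above 0.2 N and contact force between the fingers and gauge above 0.5 N and y of stylus_tip in the frame of seam between -0.078 and -0.062 m), for 0.1 s.
At the end, for the whole second after the job is handed in: The gauge stands upright and at rest on the setting plate, within 25 mm of the middle in x and y and within 0.4 rad of in line with it, the bezel still at zero within 0.12 rad (one division), and it is released (all of step 1 and linear speed of gauge below 0.02 m/s); the robot touches nothing.
It fails at once if the gauge is dragged faster than 80 mm/s with its base on the boards (within 2 mm) (z of gauge in the frame of seam between -0.002 and 0.002 m and contact force between gauge and panel above 0.2 N and linear speed of gauge above 0.08 m/s).
It fails at once if the stylus rubs on the boards more than 5 mm beside the middle of the seam, between the pencil lines (y of stylus_tip in the frame of seam between -0.06 and 0.06 m and x of stylus_tip in the frame of seam between -0.085 and 0.085 m and (x of stylus_tip in the frame of seam below -0.005 m or x of stylus_tip in the frame of seam above 0.005 m) and contact force between gauge and panel above 0.2 N).
It fails at once if the gauge is lifted clear (5 to 15 mm) between the pencil lines, more than 15 mm from either (y of stylus_tip in the frame of seam between -0.055 and 0.055 m and x of stylus_tip in the frame of seam between -0.03 and 0.03 m and z of gauge in the frame of seam between 0.005 and 0.015 m).
It fails at once if the gauge is pressed or dropped on the boards or the plate with more than 40 N, or tipped by more than 0.5 rad (contact force between gauge and panel above 40 N or contact force between gauge and setting_plate above 40 N or angle between gauge's own z axis and vertical above 0.5 rad).
It fails at once if a bystander (try square, pencil or tape roll) is moved by more than 20 mm (distance of any of try_square, pencil, masking_tape from where it was at the start of the episode above 0.02 m).
It also fails if it takes over 58 s, if anything falls off the work surface, if the arm or the gripper's body presses on something with over 40 N, if the wrist force passes 120 N, or if a joint passes its speed limit or range.

ROBOT

A 6-joint arm with a two-finger parallel gripper is mounted at the origin on the work surface; the furniture and walls round the work are solid. World frame = base frame: x ahead of the robot, y to its left, z up, the work surface at z = 0. Lengths are in m, angles in rad, forces in N, time in s.
With the tool pointing down it reaches from about 0.25 to 0.775 m from the base axis. Payload 4 kg.
Tool frame: the origin (TCP) lies midway between the tips of the shut fingers; the grasp point (between the pads) lies 19 mm behind it (manip.grip_point_offset is the distance from the TCP to the grasp point, in m); z points along the fingers, y is the line along which they close (so a half turn about z gives the same grasp; the last joint's range is limited). The gripper opens to 85 mm and grips with 20 to 120 N. Pads are 22 mm wide; open, the fingers measure 114 mm over their backs; the gripper's body (76 mm by 85 mm) begins 54 mm behind the grasp point. The pads swing forward as they close: fully open they stand 13 mm farther back than shut.
Start: joints at [1.093, 0.087, 1.371, -0, 1.684, -0.103], TCP at [0.201, 0.512, 0.231] pointing down, gripper open.
Joint ranges: [-3.1, 3.1], [-0.76, 2.03], [0.27, 2.55], [-1.08, 4.22], [0.17, 2.65], [-2.57, 2.57]. Speed limits (rad/s): [2.79, 2.79, 3.14, 3.14, 3.14, 3.14].

INTERFACE

Orientations are given as a 3x3 rotation matrix whose columns are the frame's x, y, z axes.
In Python, from rig import manip, viewer, probe_bus gives the robot as it stands (manip), with the cameras (viewer) and the readings (probe_bus).
- The arm moves only by the shell command python3 nudge.py 'ROWS' [FORCE]. ROWS is a JSON list of rows, 1 to 10 of them, each of 5 numbers: the opening from 0.0 (shut) to 1.0 (fully open), then dx, dy, dz in m, then a turn about the tool's z in rad; each row is the pose to reach, as a shift and turn from the pose commanded when the command began, along the tool's axes at that moment; what a row does not reach only later rows make up. A row lasts 1/12 s, in which the tool goes at most 0.0417 m and 0.125 rad, less where a joint would pass 70% of its speed; a pose out of reach is approached as far as the arm can. The fingers move at their own pace and stop on an object; FORCE is the grip in N (left out, the last holds). Time passes only in rows, so rows that do not move let the fingers close. It prints the time, the measured TCP pose, the force, the opening and the grip force at its end.
- probe_bus.get_obs(): the state, without advancing time (a new reading comes with each control period).
- viewer.camera(name): name is "scene" or "top"; returns a dict with "color" (480x640x3 uint8, red, green, blue), "mtx" (3x3 intrinsics, pixels), "world_from_camera" (4x4, takes a point from camera to world coordinates). Camera axes: x right, y down, z forward; pixel columns grow to the right and rows downward; lengths in m; the calibration is good to about 2 mm. A picture is of the moment at which its call begins. There is no depth.
- manip.finish_job(): hands the job in; it is judged then, once.
The state is a dict: "clock": time; "joints": joint angles; "qd": joint speeds; "tau": joint torques, N m; "tool_pos": TCP position; "tcp_rot": TCP orientation; "wrist_force": force on the tool from outside, world axes, zero at the start; "moment": the same for the moment, N m; "opening": opening from 0.0 (shut) to 1.0 (fully open); "finger_force": force on a finger pad.
Only numpy, scipy, OpenCV 4.12 (cv2) and the standard library are available. Lean on these libraries where they do the work, as an engineer would, in place of code of your own. Each camera call takes 0.05 s, during which the arm holds its last target. There are 200 camera calls.

## Working session

There is one attempt and no reset: what is moved stays moved. The work goes in short steps, Python scripts to look and compute and a shell command to move; the robot and the scene stay as the last step left them, time stands still between calls to the robot, and variables do not carry over. Pictures are saved under pics/ and viewed, at most 10 in all, crops included, and the job is handed in when it is done.

```bash
ls; mkdir -p pics; python3 - <<'E'
from rig import manip, viewer, probe_bus
import cv2,numpy as np
np.set_printoptions(precision=4,suppress=True)
for n in ("top","scene"):
    c=viewer.camera(n); cv2.imwrite(f"pics/{n}0.png",c["color"][:,:,::-1]); print(n,c["mtx"],c["world_from_camera"])
print(probe_bus.get_obs(), manip.grip_point_offset)
E
```

```text
nudge.py
pics
rig.py
top [[468.3513   0.     318.3517]
 [  0.     468.3513 238.3427]
 [  0.       0.       1.    ]] [[-0.0212 -0.9822  0.1868  0.4001]
 [-0.9996  0.0242  0.0141 -0.0282]
 [-0.0184 -0.1864 -0.9823  1.2163]
 [ 0.      0.      0.      1.    ]]
scene [[553.8173   0.     315.8159]
 [  0.     553.8173 237.287 ]
 [  0.       0.       1.    ]] [[ 0.5533 -0.531   0.6417 -0.2514]
 [-0.833  -0.3566  0.4231 -0.6025]
 [ 0.0041 -0.7687 -0.6396  0.9442]
 [ 0.      0.      0.      1.    ]]
{'clock': 0.1, 'joints': array([ 1.0929,  0.0879,  1.3721, -0.    ,  1.6836, -0.1031]), 'qd': array([ 0.0008, -0.0032, -0.0044,  0.0002, -0.0013, -0.0014]), 'tau': array([  0.0023, -35.301 , -31.4222,  -0.0002,   0.0079,   0.    ]), 'tool_pos': array([0.2011, 0.5114, 0.2303]), 'tcp_rot': array([[-0.9306,  0.3661, -0.0009],
       [ 0.3661,  0.9306, -0.0018],
       [ 0.0002, -0.002 , -1.    ]]), 'wrist_force': array([ 0.2719,  0.2337, -1.249 ]), 'moment': array([-0.0251,  0.056 ,  0.0149]), 'finger_force': 0.0, 'opening': 1.0002983634169638} 0.0187
```

View pics/top0.png

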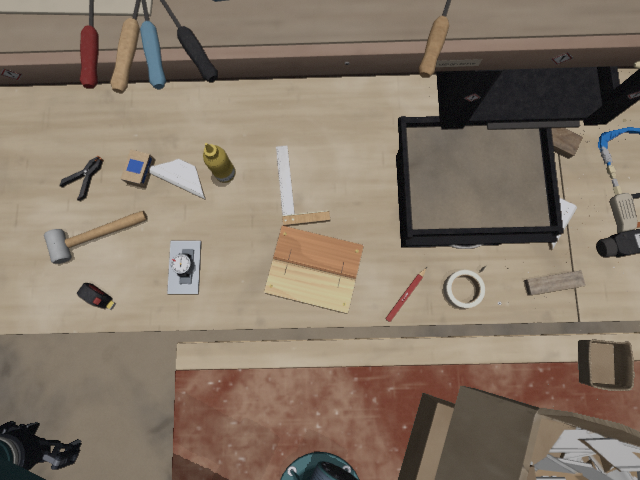

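View pics/scene0.png

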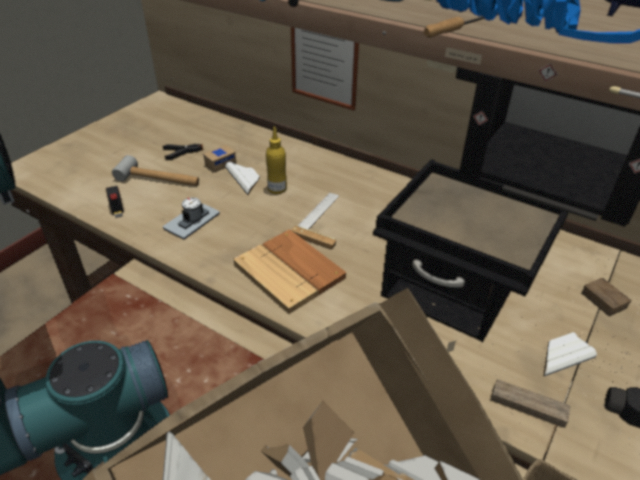

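The top view shows the plate at about (183,267) with the gauge dial at (181,264), and the panel at about (314,270). The tape is at (465,288) and the pencil at (405,298). I'll measure these and zoom in.

```bash
cat > h.py <<'E'
from rig import manip, viewer, probe_bus
import cv2,numpy as np
np.set_printoptions(precision=4,suppress=True)
def cam(n="top"):
    c=viewer.camera(n); return c,cv2.cvtColor(c["color"],cv2.COLOR_RGB2BGR)
def ray(c,p,z):
    "pixels (n,2) -> world points on plane z"
    p=np.atleast_2d(p).astype(float); T=c["world_from_camera"]
    d=np.c_[p,np.ones(len(p))]@np.linalg.inv(c["mtx"]).T@T[:3,:3].T
    return T[:3,3]+d*((z-T[2,3])/d[:,2])[:,None]
def proj(c,P):
    T=c["world_from_camera"]; q=(np.atleast_2d(P)-T[:3,3])@T[:3,:3]@c["mtx"].T
    return q[:,:2]/q[:,2:]
def crop(im,x,y,w,h,k,name):
    cv2.imwrite(name,cv2.resize(im[y:y+h,x:x+w],None,fx=k,fy=k,interpolation=cv2.INTER_CUBIC))
E
python3 - <<'E'
from h import *
c,im=cam()
a=cv2.resize(im[230:310,155:215],None,fx=7,fy=7,interpolation=cv2.INTER_CUBIC)
b=cv2.resize(im[220:320,258:370],None,fx=3.3,fy=5.6,interpolation=cv2.INTER_CUBIC)
cv2.imwrite("pics/z1.png",np.hstack([a,b[:560]]))
hsv=cv2.cvtColor(im,cv2.COLOR_BGR2HSV)
for p in [(175,245),(195,290),(181,264),(290,290),(330,250),(240,280)]: print(p,hsv[p[1],p[0]])
E
```

```text
(175, 245) [108  14 185]
(195, 290) [108  13 190]
(181, 264) [ 19  26 157]
(290, 290) [ 25  60 197]
(330, 250) [ 13 115 175]
(240, 280) [ 17  53 167]
```

View pics/z1.png

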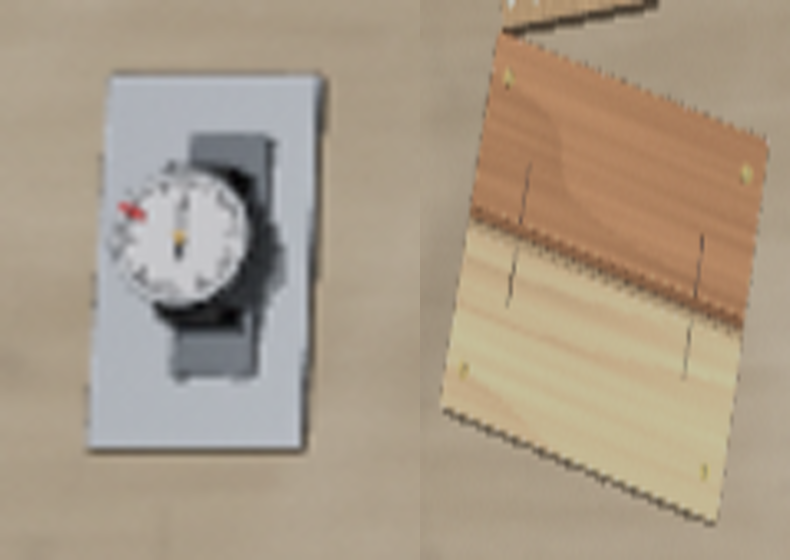

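The zoom shows the hub at crop (178,237), the needle pointing up, and the red mark at (130,212). The plate corners are (110,75), (325,75), (303,450) and (88,450). The panel corners are (497,33), (767,135), (716,523) and (443,410).

```bash
cat > m.py <<'E'
from h import *
c,im=cam(); g=cv2.cvtColor(im,cv2.COLOR_BGR2GRAY)
A=lambda P:np.array(P,float)/7+[155,230]-.43
B=lambda P:(np.array(P,float)-[420,0])/[3.3,5.6]+[258,220]-[.35,.41]
def sub(g,p,w=4):
    q=np.float32(p).reshape(-1,1,2).copy(); cv2.cornerSubPix(g,q,(w,w),(-1,-1),(3,30,.01)); return q[:,0]
pl=A([(110,75),(325,75),(303,450),(88,450)]); pn=B([(497,33),(767,135),(716,523),(443,410)])
for nm,p,z in (("plate",pl,.012),("panel",pn,.022)):
    for t,q in (("hand",p),("sub",sub(g,p))):
        W=ray(c,q,z)[:,:2]; e=(W[0]-W[3]+W[1]-W[2]); 
        print(nm,t,"ctr",W.mean(0),"yaw x",np.arctan2(e[1],e[0]),"edges",[np.linalg.norm(W[i]-W[i-1]).round(4) for i in range(4)])
s=ray(c,B([(472,215),(743,325)]),.022)[:,:2]; d=s[0]-s[1]; print("seam ends",s,"yaw x",np.arctan2(-d[0],d[1]))
bar=ray(c,A([(190,135),(270,135),(252,378),(172,378)]),.027)[:,:2]; e=bar[0]-bar[3]+bar[1]-bar[2]
print("bar ctr",bar.mean(0),"yaw",np.arctan2(e[1],e[0]),"len",[np.linalg.norm(bar[i]-bar[i-1]).round(4) for i in range(4)])
hub=ray(c,A([178,237]),.068)[0,:2]; print("hub",hub)
hsv=cv2.cvtColor(im,cv2.COLOR_BGR2HSV)
m=((hsv[...,1]>90)&((hsv[...,0]<8)|(hsv[...,0]>172))); m[:245]=0;m[285:]=0;m[:,:165]=0;m[:,200:]=0
ys,xs=np.nonzero(m); r=ray(c,[xs.mean(),ys.mean()],.068)[0,:2]-hub; print("red",xs.mean(),ys.mean(),r,"ang",np.arctan2(r[1],r[0]))
w=((hsv[...,1]<60)&(hsv[...,2]>150)).astype(np.uint8)
# scene view: same corners predicted, refined
c2,im2=cam("scene"); g2=cv2.cvtColor(im2,cv2.COLOR_BGR2GRAY)
for nm,p,z in (("plate",pl,.012),("panel",pn,.022)):
    W=ray(c,p,z); q=sub(g2,proj(c2,W),5); V=ray(c2,q,z)[:,:2]; e=V[0]-V[3]+V[1]-V[2]
    print("scene",nm,V.mean(0),np.arctan2(e[1],e[0]),(V-W[:,:2]).round(4).tolist())
E
python3 m.py
```

```text
plate hand ctr [0.5624 0.34  ] yaw x -0.026054670770512947 edges [np.float64(0.1403), np.float64(0.0812), np.float64(0.1401), np.float64(0.0795)]
plate sub ctr [0.5625 0.3402] yaw x -0.02802155412811879 edges [np.float64(0.1388), np.float64(0.0784), np.float64(0.1387), np.float64(0.0788)]
panel hand ctr [0.5494 0.0023] yaw x -0.24746526528168933 edges [np.float64(0.1795), np.float64(0.2182), np.float64(0.1819), np.float64(0.2158)]
panel sub ctr [0.5494 0.0021] yaw x -0.27232341730997556 edges [np.float64(0.1807), np.float64(0.2176), np.float64(0.1776), np.float64(0.2127)]
seam ends [[ 0.5785  0.106 ]
 [ 0.5229 -0.1037]] yaw x -0.25931048884426106
bar ctr [0.5621 0.3301] yaw -0.042258925170243086 len [np.float64(0.0898), np.float64(0.0297), np.float64(0.0898), np.float64(0.0293)]
hub [0.5635 0.3333]
red 173.0 259.5 [0.0103 0.0179] ang 1.0485263208344142
scene plate [0.5585 0.3374] -0.04251228945105234 [[-0.0044, -0.0084], [-0.0034, 0.0007], [-0.0045, -0.0034], [-0.0033, 0.0004]]
scene panel [0.5472 0.0022] -0.25924269399372996 [[-0.0, -0.0], [-0.0076, -0.0015], [-0.0, -0.0], [-0.0013, 0.0012]]
```

```bash
cat > to.py <<'E'
import sys; from h import *
o=probe_bus.get_obs(); R=o["tcp_rot"]; x,y,z,psi=map(float,sys.argv[1:5])
d=R.T@(np.array([x,y,z])-o["tool_pos"]); t=np.arctan2(R[1,1],R[0,1])-psi
print("clock",o["clock"],"tcp",o["tool_pos"],"yaw_y",np.arctan2(R[1,1],R[0,1]).round(4),"| shift",d,"turn",t.round(4),"rows~",np.linalg.norm(d)/.0417,t/.125,"q6",o["joints"][5].round(3))
E
python3 to.py 0.5625 0.332 0.12 1.05
```

```text
clock 0.25 tcp [0.2012 0.5116 0.2308] yaw_y 1.196 | shift [-0.402  -0.0348  0.1108] turn 0.146 rows~ 10.033380992172562 1.1682168333652587 q6 -0.103
```

```bash
python3 nudge.py '[[1,-0.1,-0.009,0.028,0.04],[1,-0.2,-0.017,0.055,0.08],[1,-0.3,-0.026,0.083,0.11],[1,-0.402,-0.0348,0.1108,0.146],[1,-0.402,-0.0348,0.1108,0.146],[1,-0.402,-0.0348,0.1108,0.146],[1,-0.402,-0.0348,0.1108,0.146],[1,-0.402,-0.0348,0.1108,0.146],[1,-0.402,-0.0348,0.1108,0.146],[1,-0.402,-0.0348,0.1108,0.146]]' 20
python3 nudge.py '[[1,0,0,0,0],[1,0,0,0,0],[1,0,0,0,0]]'; python3 to.py 0.5625 0.332 0.055 1.05
```

```text
clock: 1.08
tool_pos: [0.5627, 0.3318, 0.1203]
tcp_rot: [[-0.867, 0.498, -0.0], [0.498, 0.867, 0.0], [0.0, -0.0, -1.0]]
wrist_force: [-0.2, 0.1, 0.4]
opening: 1.001
finger_force: 0.0
clock: 1.33
tool_pos: [0.5609, 0.333, 0.1205]
tcp_rot: [[-0.867, 0.498, -0.001], [0.498, 0.867, 0.0], [0.001, -0.001, -1.0]]
wrist_force: [-1.4, 0.2, 0.2]
opening: 1.002
finger_force: 0.0
clock 1.3333 tcp [0.5609 0.333  0.1205] yaw_y 1.0494 | shift [-0.0019 -0.0001  0.0655] turn -0.0006 rows~ 1.5721270936077558 -0.00470212582634133 q6 -0.601
```

```bash
python3 nudge.py '[[1,-0.001,0,0.02,0],[1,-0.001,0,0.04,0],[1,-0.001,0,0.058,0],[1,-0.001,0,0.065,0],[1,-0.001,0,0.065,0],[1,-0.001,0,0.065,0]]'; python3 to.py 0.5625 0.332 0.055 1.05
python3 -c "
from h import *
c,im=cam(); crop(im,130,215,110,90,7,'pics/b1.png')"
```

```text
clock: 1.83
tool_pos: [0.5615, 0.3335, 0.0569]
tcp_rot: [[-0.868, 0.496, 0.001], [0.496, 0.868, 0.001], [-0.0, 0.001, -1.0]]
wrist_force: [0.6, -0.7, 0.7]
opening: 1.001
finger_force: 0.0
clock 1.8333 tcp [0.5615 0.3335 0.0569] yaw_y 1.0515 | shift [-0.0016 -0.0008  0.0019] turn 0.0015 rows~ 0.06366835535362773 0.012364222548194803 q6 -0.602
```

View pics/b1.png

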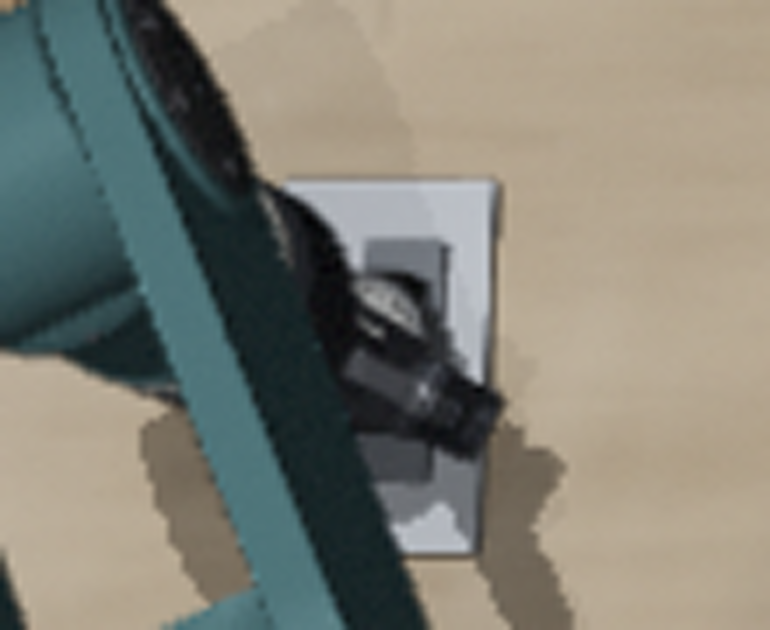

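The arm hides most of the dial, but one finger is visible outside it at about (465,415) and the bar hasn't moved. I'll close gently on the bezel.

```bash
python3 nudge.py '[[0.8,-0.001,0,0.002,0],[0.6,-0.001,0,0.002,0],[0.5,-0.001,0,0.002,0],[0.5,-0.001,0,0.002,0],[0.5,-0.001,0,0.002,0],[0.5,-0.001,0,0.002,0],[0.5,-0.001,0,0.002,0],[0.5,-0.001,0,0.002,0],[0.5,-0.001,0,0.002,0],[0.5,-0.001,0,0.002,0]]' 20; python3 to.py 0.5625 0.332 0.055 -0.04
```

```text
clock: 2.72
tool_pos: [0.5636, 0.3325, 0.0551]
tcp_rot: [[-0.867, 0.498, 0.002], [0.498, 0.867, 0.001], [-0.001, 0.002, -1.0]]
wrist_force: [-0.2, 1.7, 5.0]
opening: 0.566
finger_force: 21.6
clock 2.7167 tcp [0.5636 0.3325 0.0551] yaw_y 1.05 | shift [ 0.0007 -0.0009  0.0001] turn 1.09 rows~ 0.028363640753560824 8.719926740169548 q6 -0.604
```

```bash
python3 nudge.py '[[0.5,0,0,0,0.1],[0.5,0,0,0,0.2],[0.5,0,0,0,0.31],[0.5,0,0,0,0.42],[0.5,0,0,0,0.53],[0.5,0,0,0,0.64],[0.5,0,0,0,0.75],[0.5,0,0,0,0.86],[0.5,0,0,0,0.97],[0.5,0,0,0,1.09]]'
python3 nudge.py '[[0.5,0,0,0,0],[0.5,0,0,0,0],[1,0,0,0,0],[1,0,0,0,0],[1,0,0,0,0],[1,0,0,-0.02,0],[1,0,0,-0.05,0],[1,0,0,-0.08,0],[1,0,0,-0.08,0]]'
python3 nudge.py '[[1,0.04,0,0,0],[1,0.08,0,0,0],[1,0.12,0,0,0],[1,0.15,0,0,0],[1,0.15,0,0,0],[1,0.15,0,0,0]]'
python3 -c "
from h import *
c,im=cam(); crop(im,150,220,70,80,7,'pics/b2.png')"
```

```text
clock: 3.55
tool_pos: [0.5638, 0.3327, 0.0551]
tcp_rot: [[0.046, 0.999, 0.002], [0.999, -0.046, 0.002], [0.002, 0.002, -1.0]]
wrist_force: [1.3, 1.9, 4.8]
opening: 0.569
finger_force: 21.6
clock: 4.3
tool_pos: [0.5658, 0.3333, 0.1413]
tcp_rot: [[0.039, 0.999, 0.01], [0.999, -0.039, 0.005], [0.005, 0.01, -1.0]]
wrist_force: [0.5, 0.6, 0.9]
opening: 0.999
finger_force: 0.0
clock: 4.8
tool_pos: [0.5678, 0.483, 0.1316]
tcp_rot: [[0.037, 0.999, -0.002], [0.999, -0.037, -0.002], [-0.002, -0.002, -1.0]]
wrist_force: [0.3, -1.1, -0.2]
opening: 0.997
finger_force: 0.0
```

View pics/b2.png

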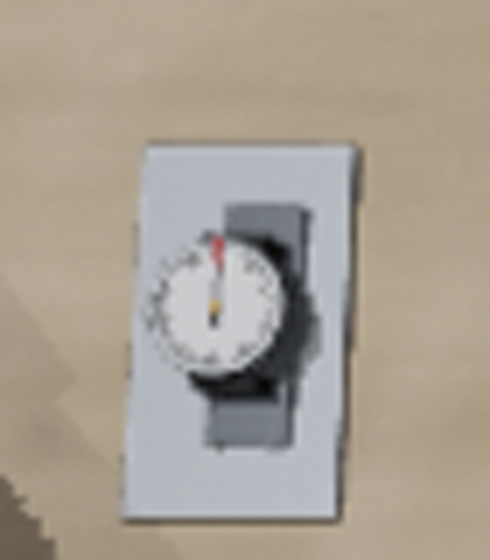

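The red mark is now at about (219,250), in line with the needle above the hub at (214,308). The bar ends are at y≈204 and y≈446. I'll measure the exact angles.

```bash
python3 - <<'E'
from h import *
c,im=cam()
A=lambda P:np.array(P,float)/7+[150,220]-.43
bar=ray(c,A([(225,204),(305,207),(290,447),(206,445)]),.027)[:,:2]; e=bar[0]-bar[3]+bar[1]-bar[2]
hsv=cv2.cvtColor(im,cv2.COLOR_BGR2HSV).astype(int); roi=np.zeros(im.shape[:2],bool); roi[250:280,168:195]=1
m=roi&(hsv[...,1]>80)&((hsv[...,0]<8)|(hsv[...,0]>172)); w=(hsv[...,1]-0.)*m
ys,xs=np.nonzero(m); ww=w[ys,xs]; r=np.array([(xs*ww).sum(),(ys*ww).sum()])/ww.sum()
o=roi&(hsv[...,1]>70)&(hsv[...,0]>10)&(hsv[...,0]<28); yo,xo=np.nonzero(o); print("orange px",list(zip(xo,yo)),"red n",len(xs),r)
for h in (A([214,308]),):
    hb=ray(c,h,.068)[0,:2]; v=ray(c,r,.068)[0,:2]-hb; print("hub",hb,"red ang",np.arctan2(v[1],v[0]))
print("bar",bar.mean(0),np.arctan2(e[1],e[0]))
E
python3 to.py 0.5635 0.332 0.135 -0.04
```

```text
orange px [(np.int64(180), np.int64(263)), (np.int64(180), np.int64(264))] red n 3 [181.     254.8802]
hub [0.5631 0.333 ] red ang -0.06444682757316418
bar [0.5623 0.33  ] -0.03890006664530444
clock 4.9 tcp [0.5688 0.4809 0.133 ] yaw_y -0.04 | shift [-0.149   0.0007 -0.0018] turn -0.0 rows~ 3.5731808508817946 -0.0002117386466550797 q6 0.666
```

The bezel is zeroed to within about 0.03 rad. Next I'll take the gauge by its grips.

```bash
python3 nudge.py '[[1,-0.04,0,0,0],[1,-0.08,0,0,0],[1,-0.12,0,0,0],[1,-0.149,-0.003,0,0],[1,-0.149,-0.003,0,0],[1,-0.149,-0.003,0.02,0],[1,-0.149,-0.003,0.045,0],[1,-0.149,-0.003,0.065,0],[1,-0.149,-0.003,0.065,0],[1,-0.149,-0.003,0.065,0]]'
python3 to.py 0.5635 0.332 0.029 -0.04
```

```text
clock: 5.73
tool_pos: [0.5591, 0.3319, 0.0678]
tcp_rot: [[0.041, 0.999, -0.003], [0.999, -0.041, -0.001], [-0.002, -0.003, -1.0]]
wrist_force: [0.0, 0.0, 0.7]
opening: 0.997
finger_force: 0.0
clock 5.7333 tcp [0.5591 0.3319 0.0678] yaw_y -0.0411 | shift [0.0004 0.0045 0.0388] turn -0.0011 rows~ 0.9375300842985305 -0.00894507299661318 q6 0.49
```

```bash
python3 nudge.py '[[1,0,0.002,0.01,0],[1,0,0.004,0.025,0],[1,0,0.004,0.037,0],[1,0,0.004,0.038,0],[1,0,0.004,0.038,0],[1,0,0.004,0.038,0]]'
python3 to.py 0.5635 0.332 0.029 -0.04
```

```text
clock: 6.23
tool_pos: [0.5644, 0.3333, 0.0317]
tcp_rot: [[0.04, 0.999, 0.001], [0.999, -0.04, 0.001], [0.001, 0.001, -1.0]]
wrist_force: [-0.7, -0.3, 0.2]
opening: 1.001
finger_force: 0.0
clock 6.2333 tcp [0.5644 0.3333 0.0317] yaw_y -0.0399 | shift [-0.0013 -0.0008  0.0027] turn 0.0001 rows~ 0.07429065767133546 0.0005299693701691366 q6 0.487
```

```bash
python3 nudge.py '[[0.8,-0.001,0,0.001,0],[0.7,-0.001,0,0.001,0],[0.6,-0.001,0,0.001,0],[0.5,-0.001,0,0.001,0],[0.5,-0.001,0,0.001,0],[0.5,-0.001,0,0.001,0],[0.5,-0.001,0,0.001,0],[0.5,-0.001,0,0.001,0]]' 30
python3 nudge.py '[[0.5,0,0,0,0],[0.5,0,0,0,0],[0.5,0,0,0,0]]' 50; python3 to.py 0.5635 0.332 0.029 -0.04
```

```text
clock: 6.9
tool_pos: [0.5641, 0.3323, 0.031]
tcp_rot: [[0.04, 0.999, 0.001], [0.999, -0.04, 0.001], [0.001, 0.001, -1.0]]
wrist_force: [-1.9, -0.1, 6.8]
opening: 0.646
finger_force: 34.6
clock: 7.15
tool_pos: [0.5642, 0.3323, 0.0312]
tcp_rot: [[0.04, 0.999, 0.001], [0.999, -0.04, 0.001], [0.001, 0.001, -1.0]]
wrist_force: [-2.6, -0.2, 5.4]
opening: 0.646
finger_force: 54.5
clock 7.15 tcp [0.5642 0.3323 0.0312] yaw_y -0.0399 | shift [-0.0003 -0.0007  0.0022] turn 0.0001 rows~ 0.05527024244096458 0.0005561556216454044 q6 0.485
```

```bash
python3 nudge.py '[[0.5,0,0,-0.003,0],[0.5,0,0,-0.01,0],[0.5,0,0,-0.03,0],[0.5,0,0,-0.06,0],[0.5,0,0,-0.09,0],[0.5,0,0,-0.09,0],[0.5,0,0,-0.09,0]]'
python3 - <<'E'
from h import *
c=viewer.camera("top"); im=cv2.imread("pics/top0.png"); hsv=cv2.cvtColor(im,cv2.COLOR_BGR2HSV).astype(float)
g=cv2.cvtColor(im,cv2.COLOR_BGR2GRAY)
P=[];D=[]
for x in range(280,354):
    y0=258.5+(x-274)*.243
    r=np.arange(int(y0)-9,int(y0)+10); s=hsv[r,x,1]; hi,lo=np.median(s[:5]),np.median(s[-5:]); t=(hi+lo)/2
    k=np.nonzero((s[:-1]>t)&(s[1:]<=t))[0]
    if len(k): k=k[-1]; P.append((x,r[k]+(s[k]-t)/(s[k]-s[k+1])))
    v=g[r,x].astype(float); k=6+np.argmin(v[6:13]); D.append((x,r[k]))
for nm,Q,z in (("hue boundary",P,.017),("darkest",D,.022)):
    W=ray(c,Q,z)[:,:2]; a=np.polyfit(W[:,1],W[:,0],1); i=np.abs(np.polyval(a,W[:,1])-W[:,0])<.002; a=np.polyfit(W[i,1],W[i,0],1)
    print(nm,"yaw",-np.arctan(a[0]),"x at y=0.002:",np.polyval(a,.002),"n",i.sum())
for x in (300,330):
    y0=int(258.5+(x-274)*.243); print([(y,int(hsv[y,x,0]),int(hsv[y,x,1]),int(hsv[y,x,2])) for y in range(y0-4,y0+6)])
B=lambda P:(np.array(P,float)-[420,0])/[3.3,5.6]+[258,220]-[.35,.41]
L=ray(c,B([(530,163),(509,305),(702,236),(684,378)]),.022)[:,:2]; print(L)
u=np.array([np.sin(.257),np.cos(.257)]); C=np.array([.5497,.0020]); print("line y'",(L-C)@u, "x'",(L-C)@np.array([u[1],-u[0]]))
E
python3 to.py 0.568 0.0695 0.11 -0.257
```

```text
clock: 7.73
tool_pos: [0.565, 0.3324, 0.1216]
tcp_rot: [[0.04, 0.999, 0.004], [0.999, -0.04, 0.002], [0.002, 0.004, -1.0]]
wrist_force: [0.8, -0.1, -5.0]
opening: 0.647
finger_force: 54.4
hue boundary yaw -0.26548431724117616 x at y=0.002: 0.5492692721566055 n 73
darkest yaw -0.2632142830925821 x at y=0.002: 0.550115392262976 n 55
[(260, 13, 117, 168), (261, 13, 116, 172), (262, 13, 116, 173), (263, 12, 124, 134), (264, 13, 119, 137), (265, 15, 94, 128), (266, 18, 84, 170), (267, 18, 81, 183), (268, 18, 76, 195), (269, 20, 70, 196)]
[(268, 13, 116, 163), (269, 13, 116, 174), (270, 13, 119, 157), (271, 13, 119, 137), (272, 13, 106, 127), (273, 18, 83, 162), (274, 19, 77, 175), (275, 20, 66, 196), (276, 22, 63, 197), (277, 21, 66, 197)]
[[ 0.6017  0.0604]
 [ 0.5362  0.0774]
 [ 0.5645 -0.0733]
 [ 0.4998 -0.0574]]
line y' [ 0.0697  0.0695 -0.0691 -0.0702] x' [ 0.0354 -0.0322  0.0334 -0.0332]
clock 7.7833 tcp [0.5635 0.3317 0.1188] yaw_y -0.04 | shift [-0.2618  0.015   0.009 ] turn 0.217 rows~ 6.292763209196132 1.7358262695821511 q6 0.485
```

```bash
python3 nudge.py '[[0.5,-0.025,0.001,0.001,0.02],[0.5,-0.055,0.003,0.002,0.05],[0.5,-0.085,0.005,0.003,0.08],[0.5,-0.115,0.007,0.004,0.11],[0.5,-0.145,0.009,0.005,0.14],[0.5,-0.175,0.011,0.006,0.17],[0.5,-0.205,0.013,0.007,0.19],[0.5,-0.235,0.014,0.008,0.21],[0.5,-0.255,0.0145,0.009,0.222],[0.5,-0.2618,0.0147,0.009,0.222]]'
python3 nudge.py '[[0.5,0,0,0,0],[0.5,0,0,0,0],[0.5,0,0,0,0],[0.5,0,0,0,0]]'; python3 to.py 0.5677 0.0696 0.06 -0.262
python3 -c "
from h import *
c,im=cam(); crop(im,255,210,120,110,5,'pics/c1.png')"
```

```text
clock: 8.62
tool_pos: [0.5656, 0.0663, 0.1067]
tcp_rot: [[0.263, 0.965, -0.008], [0.965, -0.263, -0.002], [-0.004, -0.007, -1.0]]
wrist_force: [0.6, -0.2, -4.7]
opening: 0.642
finger_force: 54.3
clock: 8.95
tool_pos: [0.5678, 0.0712, 0.1104]
tcp_rot: [[0.257, 0.966, -0.001], [0.966, -0.257, 0.001], [0.0, -0.001, -1.0]]
wrist_force: [-0.0, -0.3, -5.5]
opening: 0.636
finger_force: 54.3
clock 8.95 tcp [0.5678 0.0712 0.1104] yaw_y -0.2602 | shift [-0.0016  0.0004  0.0504] turn 0.0018 rows~ 1.2086989675492485 0.014589930516297311 q6 0.285
```

View pics/c1.png

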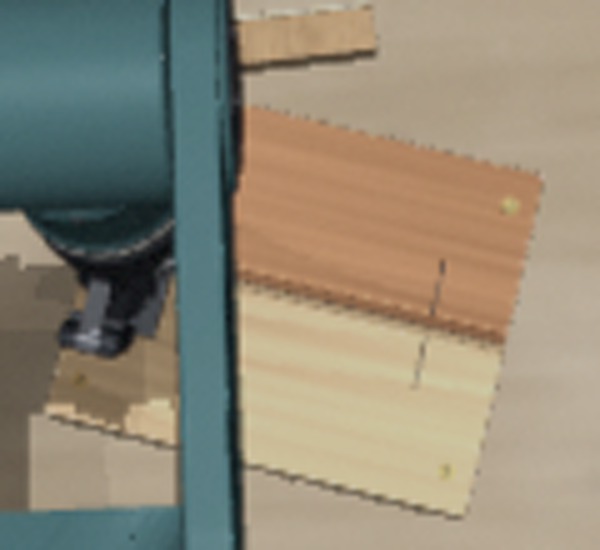

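The arm hides the gauge from the top camera, with only a finger visible at (95,340). I'll check it in the scene view.

```bash
python3 -c "
from h import *
c,im=cam('scene'); print(proj(c,[[.568,.07,.1]])); crop(im,210,170,150,150,5,'pics/s1.png')
im=cv2.imread('pics/s1.png'); cv2.imwrite('pics/s1.png',im[:600])"
```

```text
[[270.5899 226.6104]]
```

View pics/s1.png

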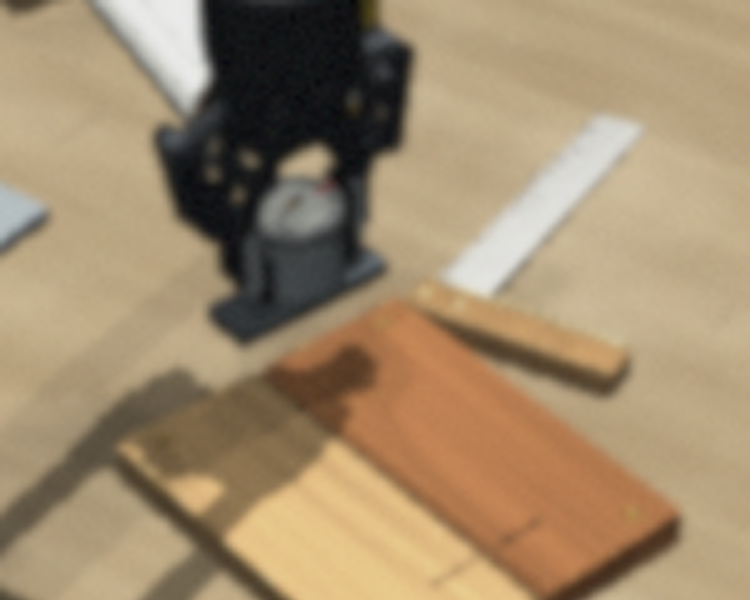

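The gauge hangs upright and square in the fingers, with its red mark at (328,185) facing away from the robot. Now I'll lower it, slowing near the end.

```bash
python3 nudge.py '[[0.5,-0.001,0,0.02,0.002],[0.5,-0.001,0,0.04,0.002],[0.5,-0.001,0,0.055,0.002],[0.5,-0.001,0,0.062,0.002],[0.5,-0.001,0,0.064,0.002],[0.5,-0.001,0,0.064,0.002],[0.5,-0.001,0,0.064,0.002],[0.5,-0.001,0,0.064,0.002]]'; python3 to.py 0.5677 0.0696 0.041 -0.262
```

```text
clock: 9.72
tool_pos: [0.5691, 0.069, 0.0486]
tcp_rot: [[0.261, 0.965, 0.003], [0.965, -0.261, 0.0], [0.001, 0.003, -1.0]]
wrist_force: [0.1, 0.1, -3.9]
opening: 0.643
finger_force: 54.3
clock 9.7167 tcp [0.5691 0.069  0.0486] yaw_y -0.2638 | shift [ 0.0002 -0.0015  0.0076] turn -0.0018 rows~ 0.18654509935661048 -0.014441767449119958 q6 0.286
```

```bash
python3 nudge.py '[[0.5,0,-0.0007,0.002,0],[0.5,0,-0.0007,0.004,0],[0.5,0,-0.0007,0.005,0],[0.5,0,-0.0007,0.006,0],[0.5,0,-0.0007,0.007,0],[0.5,0,-0.0007,0.007,0],[0.5,0,-0.0007,0.007,0]]'; python3 to.py 0.5677 0.0696 0.041 -0.262; python3 nudge.py '[[0.5,0,0,0.0005,0],[0.5,0,0,0.001,0],[0.5,0,0,0.001,0],[0.5,0,0,0.001,0]]';python3 to.py 0.5677 0.0696 0.041 -0.262
```

```text
clock: 10.3
tool_pos: [0.5676, 0.0691, 0.0412]
tcp_rot: [[0.261, 0.965, 0.001], [0.965, -0.261, 0.0], [0.0, 0.001, -1.0]]
wrist_force: [-3.1, -1.1, 3.3]
opening: 0.644
finger_force: 55.3
clock 10.3 tcp [0.5676 0.0691 0.0412] yaw_y -0.264 | shift [ 0.0005 -0.      0.0002] turn -0.002 rows~ 0.013573059702823336 -0.015702478148281518 q6 0.286
clock: 10.63
tool_pos: [0.5676, 0.0691, 0.0412]
tcp_rot: [[0.261, 0.965, 0.001], [0.965, -0.261, 0.0], [0.0, 0.001, -1.0]]
wrist_force: [-3.3, -1.1, 8.2]
opening: 0.641
finger_force: 55.9
clock 10.6333 tcp [0.5676 0.0691 0.0412] yaw_y -0.264 | shift [ 0.0005 -0.0001  0.0002] turn -0.002 rows~ 0.013432427966955823 -0.01588917557393943 q6 0.286
```

```bash
python3 nudge.py '[[0.5,-0.0025,0,-0.0003,0],[0.5,-0.005,0,-0.0003,0],[0.5,-0.0075,0,-0.0003,0],[0.5,-0.01,0,-0.0003,0],[0.5,-0.0125,0,-0.0003,0],[0.5,-0.015,0,-0.0003,0],[0.5,-0.0175,0,-0.0003,0],[0.5,-0.02,0,-0.0003,0],[0.5,-0.0225,0,-0.0003,0],[0.5,-0.025,0,-0.0003,0]]'; python3 to.py 0.5496 0.002 0.041 -0.263
```

```text
clock: 11.47
tool_pos: [0.5627, 0.0471, 0.0413]
tcp_rot: [[0.261, 0.965, 0.006], [0.965, -0.261, 0.005], [0.006, 0.004, -1.0]]
wrist_force: [1.2, 6.0, 4.4]
opening: 0.644
finger_force: 55.6
clock 11.4667 tcp [0.5627 0.0471 0.0413] yaw_y -0.2641 | shift [-0.047  -0.0009  0.    ] turn -0.0011 rows~ 1.1272896818596048 -0.008871429856974533 q6 0.243
```

```bash
python3 nudge.py '[[0.5,-0.0025,0,0,0],[0.5,-0.005,0,0,0],[0.5,-0.0075,-0.0005,0,0],[0.5,-0.01,-0.0005,0,0],[0.5,-0.0125,-0.0005,0,0],[0.5,-0.015,-0.0005,0,0],[0.5,-0.0175,-0.0005,0,0],[0.5,-0.02,-0.0005,0,0],[0.5,-0.0225,-0.0005,0,0],[0.5,-0.025,-0.0005,0,0]]'; python3 to.py 0.5496 0.002 0.041 -0.263
```

```text
clock: 12.3
tool_pos: [0.5558, 0.023, 0.0413]
tcp_rot: [[0.261, 0.965, 0.006], [0.965, -0.261, 0.005], [0.006, 0.004, -1.0]]
wrist_force: [0.8, 6.7, 4.5]
opening: 0.645
finger_force: 55.6
clock 12.3 tcp [0.5558 0.023  0.0413] yaw_y -0.2642 | shift [-0.0219 -0.0005  0.0002] turn -0.0012 rows~ 0.5254464448764046 -0.009872158889021154 q6 0.2
```

```bash
for i in 1; do :; done; python3 nudge.py '[[0.5,-0.0025,0,0,0],[0.5,-0.005,0,0,0],[0.5,-0.0075,0,0,0],[0.5,-0.01,0,0,0],[0.5,-0.0125,0,0,0],[0.5,-0.015,0,0,0],[0.5,-0.0175,0,0,0],[0.5,-0.02,0,0,0],[0.5,-0.0225,0,0,0],[0.5,-0.025,0,0,0]]'
python3 nudge.py '[[0.5,-0.0025,0,0,0],[0.5,-0.005,0,0,0],[0.5,-0.0075,0,0,0],[0.5,-0.01,0,0,0],[0.5,-0.0125,0,0,0],[0.5,-0.015,0,0,0],[0.5,-0.0175,0,0,0],[0.5,-0.02,0,0,0],[0.5,-0.0225,0,0,0],[0.5,-0.025,0,0,0]]'; python3 to.py 0.5315 -0.0656 0.041 -0.263
```

```text
clock: 13.13
tool_pos: [0.5493, -0.0012, 0.0413]
tcp_rot: [[0.261, 0.965, 0.006], [0.965, -0.261, 0.004], [0.006, 0.004, -1.0]]
wrist_force: [0.6, 6.3, 4.7]
opening: 0.645
finger_force: 55.6
clock: 13.97
tool_pos: [0.5427, -0.0253, 0.0413]
tcp_rot: [[0.261, 0.965, 0.005], [0.965, -0.261, 0.004], [0.006, 0.004, -1.0]]
wrist_force: [1.5, 6.6, 5.4]
opening: 0.645
finger_force: 55.6
clock 13.9667 tcp [ 0.5427 -0.0253  0.0413] yaw_y -0.2642 | shift [-0.0418 -0.0003  0.    ] turn -0.0012 rows~ 1.0029688153051106 -0.009663028594336875 q6 0.109
```

Now the last 42 mm, stopping at the right pencil line.

```bash
python3 nudge.py '[[0.5,-0.0025,0,0,0],[0.5,-0.005,0,0,0],[0.5,-0.0075,0,0,0],[0.5,-0.01,0,0,0],[0.5,-0.0125,0,0,0],[0.5,-0.015,0,0,0],[0.5,-0.0175,0,0,0],[0.5,-0.02,0,0,0],[0.5,-0.0225,0,0,0],[0.5,-0.025,0,0,0]]'
python3 nudge.py '[[0.5,-0.0025,0,0,0],[0.5,-0.005,0,0,0],[0.5,-0.0075,0,0,0],[0.5,-0.01,0,0,0],[0.5,-0.0125,0,0,0],[0.5,-0.0145,0,0,0],[0.5,-0.016,0,0,0],[0.5,-0.016,0,0,0],[0.5,-0.016,0,0,0],[0.5,-0.016,0,0,0]]'; python3 to.py 0.5315 -0.0656 0.041 -0.263
```

```text
clock: 14.8
tool_pos: [0.5362, -0.0495, 0.0413]
tcp_rot: [[0.261, 0.965, 0.005], [0.965, -0.261, 0.004], [0.005, 0.004, -1.0]]
wrist_force: [1.7, 6.2, 5.8]
opening: 0.64
finger_force: 55.7
clock: 15.63
tool_pos: [0.5318, -0.0656, 0.0412]
tcp_rot: [[0.261, 0.965, 0.005], [0.965, -0.261, 0.003], [0.004, 0.004, -1.0]]
wrist_force: [0.5, 5.2, 5.7]
opening: 0.64
finger_force: 55.7
clock 15.6333 tcp [ 0.5318 -0.0656  0.0412] yaw_y -0.2644 | shift [-0.0001 -0.0003  0.0002] turn -0.0014 rows~ 0.01016870322766877 -0.011231248661762727 q6 0.033
```

```bash
python3 nudge.py '[[0.5,0,0,-0.003,0],[0.5,0,0,-0.01,0],[0.5,0,0,-0.03,0],[0.5,0,0,-0.055,0],[0.5,0,0,-0.075,0],[0.5,0,0,-0.08,0],[0.5,0,0,-0.08,0],[0.5,0,0,-0.08,0]]'; python3 to.py 0.5624 0.339 0.11 -0.03
```

```text
clock: 16.3
tool_pos: [0.529, -0.067, 0.1179]
tcp_rot: [[0.261, 0.965, -0.002], [0.965, -0.261, 0.0], [-0.0, -0.002, -1.0]]
wrist_force: [-0.0, 0.1, -4.8]
opening: 0.643
finger_force: 54.6
clock 16.3 tcp [ 0.529  -0.067   0.1179] yaw_y -0.2642 | shift [ 0.4007 -0.0738  0.0079] turn -0.2342 rows~ 9.772039473621241 -1.8737879216144007 q6 0.032
```

```bash
python3 nudge.py '[[0.5,0.015,-0.003,0,-0.01],[0.5,0.04,-0.007,0.001,-0.02],[0.5,0.07,-0.013,0.001,-0.04],[0.5,0.1,-0.018,0.002,-0.06],[0.5,0.13,-0.024,0.003,-0.08],[0.5,0.16,-0.029,0.003,-0.1],[0.5,0.19,-0.035,0.004,-0.12],[0.5,0.22,-0.041,0.004,-0.14],[0.5,0.25,-0.046,0.005,-0.16],[0.5,0.28,-0.052,0.006,-0.18]]'
python3 nudge.py '[[0.5,0.0285,-0.0055,0,-0.01],[0.5,0.0585,-0.011,0.001,-0.03],[0.5,0.0885,-0.016,0.001,-0.04],[0.5,0.11,-0.02,0.002,-0.05],[0.5,0.1207,-0.0218,0.002,-0.0542],[0.5,0.1207,-0.0218,0.002,-0.0542],[0.5,0.1207,-0.0218,0.002,-0.0542],[0.5,0.1207,-0.0218,0.002,-0.0542],[0.5,0.1207,-0.0218,0.002,-0.0542]]'; python3 to.py 0.5624 0.339 0.031 -0.03
```

```text
clock: 17.13
tool_pos: [0.5512, 0.2178, 0.11]
tcp_rot: [[0.083, 0.997, -0.005], [0.997, -0.083, -0.002], [-0.002, -0.005, -1.0]]
wrist_force: [0.6, 0.8, -4.0]
opening: 0.645
finger_force: 54.6
clock: 17.88
tool_pos: [0.5414, 0.3373, 0.1108]
tcp_rot: [[0.032, 0.999, -0.001], [0.999, -0.032, -0.001], [-0.001, -0.001, -1.0]]
wrist_force: [-0.6, -0.5, -4.4]
opening: 0.645
finger_force: 54.5
clock 17.8833 tcp [0.5414 0.3373 0.1108] yaw_y -0.0317 | shift [0.0024 0.021  0.0798] turn -0.0017 rows~ 1.9793583904441179 -0.013338626744782645 q6 0.5
```

```bash
python3 nudge.py '[[0.5,0.001,0.01,0,0],[0.5,0.002,0.021,0.01,0],[0.5,0.002,0.021,0.03,0],[0.5,0.002,0.021,0.05,0],[0.5,0.002,0.021,0.065,0],[0.5,0.002,0.021,0.07,0],[0.5,0.002,0.021,0.072,0],[0.5,0.002,0.021,0.072,0],[0.5,0.002,0.021,0.072,0]]'; python3 to.py 0.5624 0.339 0.031 -0.03
```

```text
clock: 18.63
tool_pos: [0.5633, 0.3404, 0.041]
tcp_rot: [[0.03, 1.0, 0.003], [1.0, -0.03, 0.001], [0.001, 0.002, -1.0]]
wrist_force: [-0.7, 0.0, -3.3]
opening: 0.643
finger_force: 54.5
clock 18.6333 tcp [0.5633 0.3404 0.041 ] yaw_y -0.0305 | shift [-0.0015 -0.0009  0.01  ] turn -0.0005 rows~ 0.242504239609595 -0.0036535120165895607 q6 0.488
```

```bash
python3 nudge.py '[[0.5,-0.0005,0,0.002,0],[0.5,-0.001,0,0.004,0],[0.5,-0.001,0,0.006,0],[0.5,-0.001,0,0.007,0],[0.5,-0.001,0,0.008,0],[0.5,-0.001,0,0.009,0],[0.5,-0.001,0,0.009,0],[0.5,-0.001,0,0.009,0]]'; python3 nudge.py '[[0.5,0,0,0.0005,0],[0.5,0,0,0.0005,0],[0.5,0,0,0.0005,0]]' 20
```

```text
clock: 19.3
tool_pos: [0.5626, 0.3396, 0.0312]
tcp_rot: [[0.03, 1.0, 0.001], [1.0, -0.03, 0.0], [0.001, 0.001, -1.0]]
wrist_force: [-0.3, 0.2, 0.3]
opening: 0.643
finger_force: 55.2
clock: 19.55
tool_pos: [0.5626, 0.3396, 0.0312]
tcp_rot: [[0.03, 1.0, 0.001], [1.0, -0.03, 0.001], [0.001, 0.001, -1.0]]
wrist_force: [-2.0, -1.3, 5.4]
opening: 0.645
finger_force: 55.8
```

It has landed. I'll release, lift straight up and swing clear.

```bash
python3 nudge.py '[[0.65,0,0,0,0],[0.7,0,0,0,0],[0.8,0,0,0,0],[1,0,0,0,0],[1,0,0,0,0],[1,0,0,0,0],[1,0,0,-0.015,0],[1,0,0,-0.04,0],[1,0,0,-0.07,0],[1,0,0,-0.1,0]]'
python3 nudge.py '[[1,0,0,0,0],[1,0.04,0,0,0],[1,0.08,0,0,0],[1,0.12,0,0,0],[1,0.15,0,0,0],[1,0.15,0,0,0],[1,0.15,0,0,0],[1,0.15,0,0,0]]'
python3 -c "
from h import *
c,im=cam(); crop(im,150,220,70,80,7,'pics/e1.png')"
```

```text
clock: 20.38
tool_pos: [0.5616, 0.3391, 0.1297]
tcp_rot: [[0.03, 1.0, -0.002], [1.0, -0.03, -0.001], [-0.001, -0.002, -1.0]]
wrist_force: [0.4, 0.2, 0.1]
opening: 0.998
finger_force: 0.0
clock: 21.05
tool_pos: [0.5667, 0.4888, 0.1291]
tcp_rot: [[0.03, 1.0, -0.0], [1.0, -0.03, -0.001], [-0.001, -0.0, -1.0]]
wrist_force: [0.9, -1.1, 0.6]
opening: 1.004
finger_force: 0.0
```

View pics/e1.png

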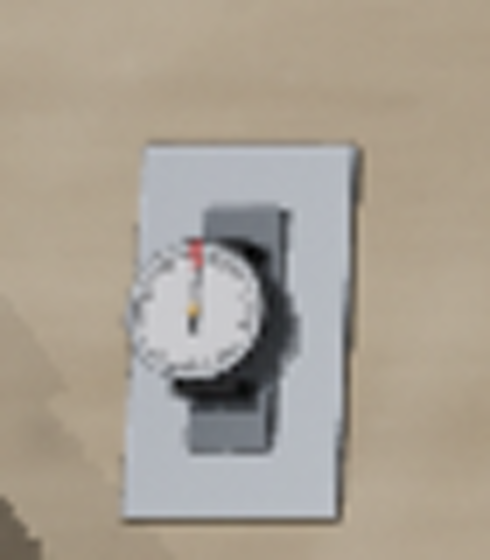

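The gauge stands upright in the middle of the plate: hub at (193,312), bar ends at y≈205 and y≈452. The red mark at (197,253) is in line with the needle and the arm is clear, so I'm handing in.

```bash
python3 -c "
from rig import manip, viewer, probe_bus
print(manip.finish_job())"
```

```text
the job is handed in; nothing more can be done
None
```

I zeroed the gauge, swept it along the seam from the left pencil line to the right, set it back upright, zeroed and released on the middle of the plate, and handed the job in at about 21 s; no verdict was returned, and the stylus in the groove was judged from the measured arm position, not seen.

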